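# Load a pipe flange into the low test bay and switch the test on

## Robot

A 7-joint arm with a two-finger parallel gripper is mounted at the origin on the work surface. World frame = base frame: x ahead of the robot, y to its left, z up, the work surface at z = 0. Lengths are in m, angles in rad, forces in N, time in s.
With the tool pointing down it reaches from about 0.4 to 0.9 m from the base axis. Payload 5.5 kg.
Tool frame: the origin (TCP) lies midway between the tips of the shut fingers; the grasp point (between the pads) lies 19 mm behind it; z points along the fingers, y is the line along which they close (so a half turn about z gives the same grasp; the last joint's range is limited). The gripper opens to 85 mm and grips with 20 to 120 N. Pads are 22 mm wide; open, the fingers measure 114 mm over their backs; the gripper's body (76 mm by 85 mm) begins 54 mm behind the grasp point. The pads swing forward as they close: fully open they stand 13 mm farther back than shut.
Start: joints at [-0.878, 0.501, -0.427, 1.55, 0.221, 1.138, -0.21], TCP at [0.271, 0.591, 0.231] pointing down, gripper open.
Joint ranges: [-2.88, 2.88], [-0.31, 2.03], [-1.54, 1.56], [0.2, 2.42], [-1.41, 4.55], [0.19, 2.02], [-2.57, 2.57]. Speed limits (rad/s): [2.57, 2.57, 3.14, 3.14, 3.14, 3.14, 3.14].

## Interface

Orientations are given as a 3x3 rotation matrix whose columns are the frame's x, y, z axes.
In Python, from workcell import sense, cams, manip gives the robot as it stands.
- The arm moves only by the tool move_arm, never from a script. Its argument "commands" is a list of rows, each a list of 7 numbers: the shift along the tool's x, y, z each as a share of 40 cm, from -1 to 1, then the turn, a rotation vector about the tool's x, y, z each as a share of 60 degrees, from -1 to 1, then the opening, from -1 (shut) to 1 (fully open), so that 0 is half open. A call has 1 to 8 rows; each row is the pose to reach, as a shift and turn from the pose commanded when the call began, along the tool's axes at that moment; what a row does not reach only later rows make up. A row lasts 1/8 s, in which the tool goes at most 62.5 mm and 10.7 degrees, less where a joint would pass 70% of its speed; a pose out of reach is approached as far as the arm can. A call with a number of a shift or a turn outside -1 to 1 is refused whole. A call with a gripper value outside its range is refused whole. The fingers move at their own pace and stop on an object; "grip_force" is the grip in N (left out, the last holds). Time passes only in rows, so rows that repeat a pose let the fingers close. It gives the time, the measured TCP pose, the force, the opening and the grip force at its end, in the units of the state.
- sense(): the state, without advancing time (a new reading comes with each control period).
- cams.read_camera(name): name is "scene" or "side" or "wrist"; returns a dict with "img" (384x512x3 uint8, red, green, blue), "z_map" (384x512 float32, m along the optical axis (not along the pixel's ray), 0 where there is no reading), "fx", "fy", "cx", "cy" (pixels), "k1" (the pictures are not rectified: a ray, as slopes to the right and down, at radius r is drawn at 1 + k1 r^2 times it, then the intrinsics apply), "pose" (4x4, takes a point from camera to world coordinates). Camera axes: x right, y up, looking along -z (the intrinsics and any distortion apply to the point x, -y, -z); pixel columns grow to the right and rows downward; lengths in m; the calibration is good to about 2 mm. A picture is of the moment at which its call begins.
- manip.finish_job(): hands the job in; it is judged then, once.
The state is a dict: "t": time; "q": joint angles; "joint_vel": joint speeds; "joint_torque": joint torques, N m; "ee_pos": TCP position; "tcp_rot": TCP orientation; "force": force on the tool from outside, world axes, zero at the start; "wrist_torque": the same for the moment, N m; "grip_width": opening from 0.0 (shut) to 1.0 (fully open); "grasp_force": force on a finger pad.
Only numpy, scipy, OpenCV 4.12 (cv2) and the standard library are available. Lean on these libraries where they do the work, as an engineer would, in place of code of your own. Each camera call takes 0.05 s, during which the arm holds its last target. There are 200 camera calls.

## Task

Lift the iron pipe flange out of the drip tray and set it down flat, without dropping it, on the dark ring mark in front of the test bay, and let go. Then push it across the counter, under the bay's low beam, until it is fully home against both steel stop posts. Only then flip the rocker switch on the grey control box by pressing its raised end fully down, and leave the valve, coupling and nozzle where they stand.

Things in the scene. Friction and masses are not known exactly. Their poses are not given: they have to be found in the camera images.
- flange_c (a point): Dark iron pipe flange, loose, about 0.75 kg, disc down, starting on the drip tray's floor. Flat round disc 120 mm in diameter, 18 mm thick (too wide to grip), with an upright hollow neck in its middle, 52 mm in outside diameter at the disc, 48 mm at the top; total height 52 mm. Point on its axis, half-way up (26 mm above its underside); z points up.
- tray: Grey plastic drip tray, fixed, 200 x 200 mm outside, walls 5 mm thick and 30 mm high, floor 5 mm thick. Origin at the centre of its underside, on the counter; x and y along its sides.
- bay_home (a point): Home point of the test bay, on the counter (height 0): where the flange's axis is when its disc touches both stop posts. x is the direction in which the flange is pushed in. The posts: fixed, steel, upright, 16 mm in diameter, 40 mm high, at x = 52 mm, y = +-44 mm, beyond the beam. With the flange home its neck is under the beam and its rim shows 30 mm before and behind it.
- bay_beam (a point): Centre of the top of the bay's fixed low aluminium beam, straight above the home point, axes as the bay's. The beam is 60 mm along x, 216 mm along y, its top 74 mm and its underside 60 mm above the counter. Its two legs, 20 mm thick, stand at y = +-98 mm on foot plates 36 mm wide (y), 80 mm long (x), 6 mm high.
- bay_mark (a point): Centre of the loading mark, on the counter (height 0): a flat dark broken ring, 132 mm in mean diameter, in front of the bay (150 mm from the home point, along the bay's -x). Axes as the bay's.
- rocker (a joint): Rocker switch on top of the control box, rad: -0.25 is off (start, run end raised), +0.25 is on (run end pressed fully down). It stays where it is left; it takes about 3 N at the run point to turn it.
- rocker_run (a point): Point on the top face of the rocker's run end, the one that stands raised at the start, 30 mm from the pivot line along the rocker's own x, which points from the pivot to this end; z is out of its top face. It travels about 15 mm downward from off to on. The black rocker paddle is 82 mm long (x) and 36 mm wide (y); its pivot is 61 mm above the counter, 16 mm above the box's top.
- box: Grey control box, fixed, 110 mm (x) x 95 mm (y) x 45 mm high, rocker in the middle of its top. Origin at the centre of its underside; its x points along the rocker to the run end. A short black cable gland (20 mm) sticks out of its +y side.
- valve_c (a point): Brass ball valve lying loose on the counter, bystander: body 108 mm long (x) and 44 mm wide, steel lever on top to 72 mm height, reaching 85 mm along x from the middle. Point on the bore axis, 22 mm up.
- coupling_c (a point): White PVC pipe coupling, bystander, loose, standing on end: 60 mm diameter, 90 mm high. Point at its centre, half-way up.
- nozzle_c (a point): Blue nylon spray nozzle, bystander, loose, standing on its inlet: up to 52 mm diameter, 112 mm high. Point at its centre, half-way up.
Not all that is in view belongs to the job. What is shaped like the part that bears flange_c but brown is not meant.

How it is judged:
By the outcome, as a careful person would: the job done as asked, in the order asked, and still so for the second after the job is handed in, with the robot touching nothing.
It also fails if it takes over 62 s, if anything falls off the work surface, if the arm or the gripper's body presses on something with over 40 N, if the wrist force passes 120 N, or if a joint passes its speed limit or range.

## Working session

There is one attempt and no reset: what is moved stays moved. The work goes in short steps, Python scripts to look and compute and a tool call to move; the robot and the scene stay as the last step left them, time stands still between calls to the robot, and variables do not carry over. Pictures are saved under pics/ and viewed, at most 10 in all, crops included, and the job is handed in when it is done.

Besides the shell and the picture viewer there is one more tool, called after "Request:" as a command line: name --pt "numbers of a row" for each row, then --argument value for the rest. move_arm: Moves the arm, as the interface text tells. Shift numbers are shares of 40 cm and turn numbers shares of 60 degrees, none past 1 either way. Its arguments: {"type":"object","properties":{"commands":{"type":"array"},"grip_force":{"type":"number"}},"required":["commands"]}

```bash
mkdir -p pics; ls; cat > h.py <<'E'
import numpy as np, cv2
from workcell import sense, cams, manip
def get(n):
    c=cams.read_camera(n); return c
def save(c,f,scale=1): cv2.imwrite(f,cv2.cvtColor(c["img"],cv2.COLOR_RGB2BGR))
def cloud(c):
    """world xyz for each pixel (HxWx3), nan where no depth"""
    H,W=c["z_map"].shape
    u,v=np.meshgrid(np.arange(W),np.arange(H))
    K=np.array([[c["fx"],0,c["cx"]],[0,c["fy"],c["cy"]],[0,0,1]])
    p=cv2.undistortPoints(np.stack([u,v],-1).reshape(-1,1,2).astype(np.float64),K,np.array([c["k1"],0,0,0.])).reshape(H,W,2)
    z=c["z_map"].astype(float).copy(); z[z==0]=np.nan
    P=np.stack([p[...,0]*z,-p[...,1]*z,-z],-1)
    T=np.array(c["pose"]); return P@T[:3,:3].T+T[:3,3]
def rel(target,R=None):
    s=sense(); Rt=np.array(s["tcp_rot"]); d=Rt.T@(np.array(target)-s["ee_pos"])
    return d/0.4
E
python3 - <<'E'
from h import *
s=sense()
for k,v in s.items(): print(k,np.round(v,3).tolist())
for n in("scene","side"):
    c=get(n); save(c,f"pics/{n}0.png"); np.savez(f"{n}0.npz",P=cloud(c),img=c["img"]); print(n,np.round(c["pose"],3).tolist(),c["fx"],c["k1"])
E
```

```text
pics
t 0.0
q [-0.878, 0.502, -0.427, 1.551, 0.221, 1.138, -0.21]
joint_vel [0.002, -0.0, 0.001, -0.001, -0.001, -0.001, -0.001]
joint_torque [0.0, -56.956, -5.816, -28.093, 0.011, 0.013, -0.0]
ee_pos [0.271, 0.59, 0.23]
tcp_rot [[-0.909, 0.417, -0.001], [0.417, 0.909, -0.002], [0.0, -0.002, -1.0]]
force [0.251, 0.106, 0.017]
wrist_torque [-0.017, 0.035, -0.019]
grasp_force 0.0
grip_width 0.998
scene [[-0.795, -0.35, 0.496, 1.284], [0.607, -0.462, 0.647, 1.085], [0.002, 0.815, 0.579, 0.971], [0.0, 0.0, 0.0, 1.0]] 435.2077333644088 -0.10415419528067493
side [[0.907, 0.277, -0.317, 0.019], [-0.421, 0.614, -0.668, -0.991], [0.01, 0.739, 0.673, 1.124], [0.0, 0.0, 0.0, 1.0]] 489.71422149165124 -0.21036329762356315
```

View pics/scene0.png

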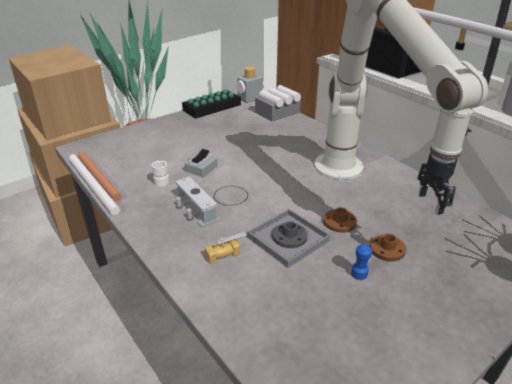

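View pics/side0.png

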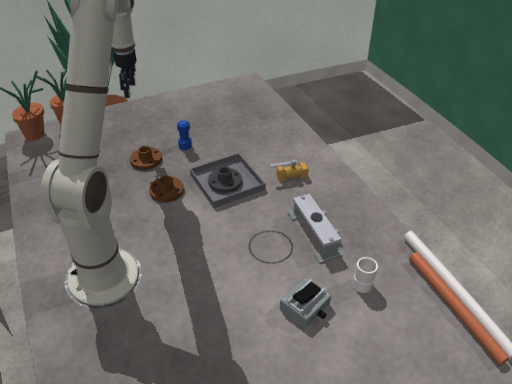

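The scene view shows the flange in the tray at (289,233), the ring at (231,195), the bay beam at (197,203), the box and rocker at (201,162), the coupling at (160,173), the valve at (222,251) and the nozzle at (361,262). In the side view the flange is at (225,177), the ring at (270,246), the beam at (317,222), and the box at (306,300).

```bash
cat > m.py <<'E'
from h import *
def near(P,px,r): 
    H,W=P.shape[:2]; u,v=np.meshgrid(np.arange(W),np.arange(H)); return (u-px[0])**2+(v-px[1])**2<r*r
def rect(Q): 
    (c,s,a)=cv2.minAreaRect((Q[:,:2]*1000).astype(np.float32)); return np.round(c,1).tolist(),np.round(s,1).tolist(),round(a,1),len(Q)
def circ(Q):
    A=np.c_[2*Q[:,:2],np.ones(len(Q))]; x=np.linalg.lstsq(A,(Q[:,:2]**2).sum(1),rcond=None)[0]
    return np.round(x[:2]*1000,1), round(1000*np.sqrt(x[2]+x[0]**2+x[1]**2),1)
E
python3 - <<'E'
from m import *
px={"scene":dict(fl=(289,233),ring=(231,195),beam=(197,203),box=(201,162),coup=(160,173),valve=(222,251),noz=(361,262)),
"side":dict(fl=(225,177),ring=(270,246),beam=(317,222),box=(306,300),coup=(366,275),valve=(292,172),noz=(184,135))}
for n in px:
    d=np.load(n+"0.npz"); P=d["P"]; g=d["img"].mean(2); z=P[...,2]; p=px[n]; print(n)
    def sel(k,r,lo,hi,ex=None):
        m=near(P,p[k],r)&(z>lo)&(z<hi)
        if ex is not None:m&=ex
        return P[m]
    print("counter z",np.nanmedian(z[near(P,p["ring"],8)]))
    Q=sel("fl",22,.047,.065); print("neck",rect(Q),np.median(Q[:,2]),circ(Q))
    Q=sel("fl",24,.018,.029,g<75); print("disc",rect(Q),circ(Q))
    Q=sel("fl",50,.025,.036); print("traywall",rect(Q))
    Q=sel("beam",45,.068,.08); print("beam",rect(Q),np.median(Q[:,2]))
    m=near(P,p["ring"],26); gm=np.median(g[m]); Q=P[m&(g<gm-18)&(abs(z)<.01)]; print("ring",rect(Q),circ(Q))
    Q=sel("box",30,.040,.050); print("boxtop",rect(Q))
    Q=sel("box",30,.053,.09,g<60); print("rocker",rect(Q), Q[Q[:,2]>np.percentile(Q[:,2],90)].mean(0), Q[Q[:,2]<np.percentile(Q[:,2],10)].mean(0))
    for k,lo,hi in(("coup",.08,.1),("valve",.02,.08),("noz",.06,.13)):
        Q=sel(k,25,lo,hi); print(k,rect(Q))
E
```

```text
scene
counter z 0.0011997640893037786
neck ([495.3, 245.4], [48.1, 49.0], 31.9, 102) 0.05541987721922037 (array([494.7, 245.6]), np.float64(21.3))
disc ([503.4, 248.0], [103.1, 103.2], 53.6, 93) (array([499.1, 250.6]), np.float64(46.4))
traywall ([460.1, 242.0], [289.9, 205.1], 4.1, 611)
beam ([679.2, -85.5], [541.3, 148.8], 68.9, 565) 0.07486234266566505
ring ([506.7, -91.9], [140.4, 138.1], 58.8, 139) (array([504.7, -95.1]), np.float64(66.1))
boxtop ([494.3, -332.7], [118.7, 100.3], 17.7, 154)
rocker ([495.7, -329.5], [80.0, 34.3], 25.5, 96) [ 0.4672769  -0.34103779  0.07900767] [ 0.52112833 -0.32103775  0.06201743]
coup ([671.0, -273.0], [59.4, 189.3], 9.8, 96)
valve ([723.4, 186.1], [48.8, 123.7], 70.6, 516)
noz ([437.5, 510.8], [46.3, 46.8], 68.9, 281)
side
counter z -0.0010962876651340325
neck ([489.3, 238.4], [52.3, 45.3], 67.5, 70) 0.05270815581726185 (array([490.9, 237.4]), np.float64(21.5))
disc ([507.0, 239.6], [229.6, 145.3], 79.6, 440) (array([498.1, 244. ]), np.float64(65.5))
traywall ([494.2, 315.6], [200.8, 356.3], 3.7, 264)
beam ([655.2, -108.5], [218.5, 63.0], 86.9, 938) 0.07263702416802209
ring ([505.0, -96.5], [139.7, 136.5], 60.9, 220) (array([505.7, -97.1]), np.float64(66.1))
boxtop ([491.0, -340.9], [111.7, 93.7], 22.3, 612)
rocker ([491.7, -341.0], [82.2, 36.2], 21.3, 315) [ 0.4613573  -0.35541323  0.07812087] [ 0.51686899 -0.33355902  0.05854087]
coup ([679.8, -345.9], [58.6, 58.0], 65.2, 143)
valve ([709.6, 171.8], [49.3, 138.7], 82.0, 410)
noz ([434.6, 499.3], [43.1, 46.7], 81.3, 171)
```

Request:
move_arm --pt "-0.867 -0.56 0.075 0 0 -0.36 1" --pt "-0.867 -0.56 0.075 0 0 -0.36 1" --pt "-0.867 -0.56 0.075 0 0 -0.36 1" --pt "-0.867 -0.56 0.075 0 0 -0.36 1" --pt "-0.867 -0.56 0.075 0 0 -0.36 1" --pt "-0.867 -0.56 0.075 0 0 -0.36 1" --pt "-0.867 -0.56 0.075 0 0 -0.36 1" --pt "-0.867 -0.56 0.075 0 0 -0.36 1"

```text
t: 1.1
ee_pos: [0.4946, 0.2381, 0.2004]
tcp_rot: [[-0.998, 0.06, -0.001], [0.06, 0.998, -0.002], [0.001, -0.002, -1.0]]
force: [-0.6, -0.1, -0.1]
grip_width: 0.995
grasp_force: 0.0
```

```bash
python3 - <<'E'
from m import *
s=sense(); print(np.round(s["ee_pos"],4),np.round(s["tcp_rot"],3).tolist(),np.round(s["q"],2),np.round(s["joint_vel"],2),s["force"])
c=get("wrist"); save(c,"pics/w1.png"); P=cloud(c); z=P[...,2]; np.savez("w1.npz",P=P,img=c["img"])
d=np.linalg.norm(P[...,:2]-[.493,.242],axis=-1)
for lo,hi,r in((.047,.065,.035),(.018,.029,.075)):
    Q=P[(d<r)&(z>lo)&(z<hi)]; 
    if len(Q)>5: print(rect(Q),circ(Q),np.median(Q[:,2]))
E
```

```text
[0.4946 0.2381 0.2004] [[-0.998, 0.06, -0.001], [0.06, 0.998, -0.002], [0.001, -0.002, -1.0]] [-0.18  0.35 -0.4   1.84  0.16  0.99  0.87] [-0.05 -0.   -0.07  0.   -0.03 -0.   -0.03] [-0.63217428 -0.12522329 -0.10396161]
([491.9, 240.9], [47.4, 47.4], 6.3, 837) (array([491.4, 240.9]), np.float64(21.1)) 0.05660957953690915
([492.7, 240.5], [118.0, 118.1], 40.1, 6864) (array([492.2, 240.9]), np.float64(44.1)) 0.02320338844940195
```

View pics/w1.png

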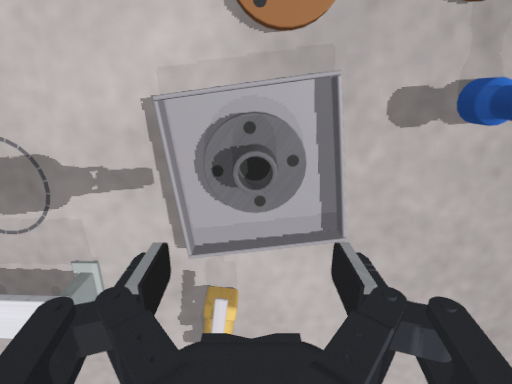

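The wrist view shows the flange in the tray, with its neck at (255,170). The measured axis is (0.492, 0.241), and the top heights of 0.057 and 0.023 match the given sizes.

Request:
move_arm --pt "0.002 -0.002 0.1 0 0 0 1" --pt "0.002 -0.002 0.2 0 0 0 1" --pt "0.002 -0.002 0.3 0 0 0 1" --pt "0.002 -0.002 0.38 0 0 0 1" --pt "0.002 -0.002 0.38 0 0 0 1" --pt "0.002 -0.002 0.38 0 0 0 1"

```text
t: 1.9
ee_pos: [0.4919, 0.2437, 0.0503]
tcp_rot: [[-0.999, 0.051, 0.001], [0.051, 0.999, 0.001], [-0.001, 0.001, -1.0]]
force: [0.1, 0.2, 0.4]
grip_width: 0.999
grasp_force: 0.0
```

Request:
move_arm --pt "0 -0.007 0.03 0 0 0 1" --pt "0 -0.007 0.064 0 0 0 1" --pt "0 -0.007 0.064 0 0 0 1" --pt "0 -0.007 0.064 0 0 0 1"

```text
t: 2.4
ee_pos: [0.4917, 0.2392, 0.0236]
tcp_rot: [[-0.999, 0.053, -0.0], [0.053, 0.999, 0.0], [0.0, 0.0, -1.0]]
force: [-0.1, -0.1, 0.1]
grip_width: 1.006
grasp_force: 0.0
```

Request:
move_arm --pt "0 0 0 0 0 0 0.3" --pt "0 0 0 0 0 0 -1" --pt "0 0 0 0 0 0 -1" --pt "0 0 0 0 0 0 -1" --pt "0 0 0 0 0 0 -1" --pt "0 0 0 0 0 0 -1" --grip_force 80

```text
t: 3.15
ee_pos: [0.4925, 0.2407, 0.0251]
tcp_rot: [[-0.999, 0.052, 0.002], [0.052, 0.999, 0.002], [-0.002, 0.002, -1.0]]
force: [-2.2, 1.0, 7.7]
grip_width: 0.547
grasp_force: 82.6
```

Request:
move_arm --pt "0 0 -0.03 0 0 0 -1" --pt "0 0 -0.08 0 0 0 -1" --pt "0 0 -0.16 0 0 0 -1" --pt "0 0 -0.25 0 0 0 -1" --pt "0 0 -0.25 0 0 0 -1" --pt "0 0 -0.25 0 0 0 -1"

```text
t: 3.9
ee_pos: [0.4904, 0.2381, 0.1221]
tcp_rot: [[-0.999, 0.053, -0.003], [0.053, 0.999, -0.002], [0.003, -0.002, -1.0]]
force: [-0.7, -0.9, -9.8]
grip_width: 0.55
grasp_force: 85.4
```

```bash
python3 - <<'E'
from m import *
s=sense(); print(np.round(s["ee_pos"],4),s["force"],s["wrist_torque"],s["grip_width"])
c=get("wrist"); P=cloud(c); z=P[...,2]; save(c,"pics/w2.png")
for n in("side",):
    c=get(n);P=cloud(c);z=P[...,2];p=np.array(s["ee_pos"]); d=np.linalg.norm(P[...,:2]-p[:2],axis=-1)
    Q=P[(d<.08)&(z>.08)&(z<.135)]
    h,e=np.histogram(Q[:,2],bins=22); print(h,np.round(e,3)); 
    lo=e[np.argmax(h)]
    for k in range(3):
        A=np.c_[Q[:,:2]-p[:2],np.ones(len(Q))]; m=(abs(Q[:,2]-lo)<.006); x=np.linalg.lstsq(A[m],Q[m,2],rcond=None)[0]
    print(x,m.sum())
E
```

```text
[0.4904 0.2381 0.1221] [-0.67673442 -0.89506377 -9.81232223] [-0.06076805  0.10294946 -0.0567528 ] 0.5497476994579177
[  2   8  10  10  19  17  17  16  25  50  95 111 101  41  14   8   4   7
   7   5   7  13] [0.097 0.099 0.1   0.102 0.104 0.105 0.107 0.109 0.111 0.112 0.114 0.116
 0.118 0.119 0.121 0.123 0.125 0.126 0.128 0.13  0.131 0.133 0.135]
[-0.00319592  0.00865216  0.11649958] 439
```

Request:
move_arm --pt "-0.07 -0.08 -0.1 0 0 0 -1" --pt "-0.14 -0.2 -0.18 0 0 0 -1" --pt "-0.14 -0.32 -0.18 0 0 0 -1" --pt "-0.14 -0.4 -0.18 0 0 0 -1" --pt "-0.14 -0.4 -0.18 0 0 0 -1" --pt "-0.14 -0.4 -0.18 0 0 0 -1"

```text
t: 4.75
ee_pos: [0.5383, 0.0769, 0.1943]
tcp_rot: [[-0.999, 0.053, -0.003], [0.053, 0.999, 0.001], [0.003, 0.0, -1.0]]
force: [-0.1, 0.5, -8.7]
grip_width: 0.556
grasp_force: 86.9
```

```bash
python3 - <<'E'
from m import *
s=sense(); print(np.round(s["ee_pos"],4),s["force"],s["grip_width"])
c=get("wrist"); save(c,"pics/w3.png"); P=cloud(c); z=P[...,2]; g=c["img"].mean(2); np.savez("w3.npz",P=P,img=c["img"])
def ann(c0,r0,r1,P): d=np.linalg.norm(P[...,:2]-c0,axis=-1); return (d>r0)&(d<r1)
m=ann([.505,-.096],.052,.08,P)&(abs(z)<.012); gm=np.median(g[m]); Q=P[m&(g<gm-25)]; print(gm,len(Q)); print("ring",rect(Q),circ(Q))
Q=P[ann([.655,-.108],0,.125,P)&(z>.068)&(z<.08)]; print("beam",rect(Q),np.median(Q[:,2]))
Q=P[ann([.705,-.108],0,.08,P)&(z>.034)&(z<.046)]; print("posts",Q.mean(0) if len(Q) else 0,len(Q))
E
```

```text
[0.5383 0.0769 0.1943] [-0.12821276  0.51190314 -8.69075851] 0.5559545961838459
151.66666666666666 858
ring ([508.1, -96.4], [136.5, 137.2], 14.2, 858) (array([507.2, -95.8]), np.float64(65.9))
beam ([654.3, -122.4], [182.8, 61.7], 86.2, 5172) 0.07438170904814359
posts 0 0
```

View pics/w3.png

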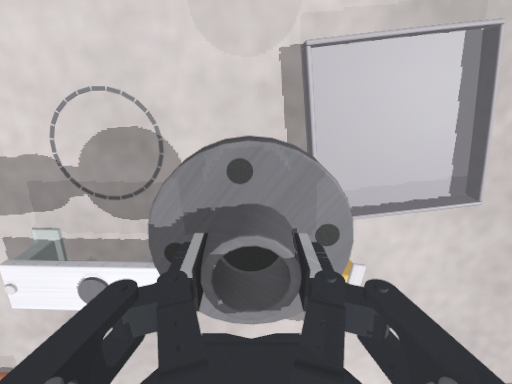

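The wrist view shows the flange held level, with the ring at (107,142) and the beam at (90,287). The ring centre measures about (0.5065, -0.096), and the push direction is about -3.8°.

Request:
move_arm --pt "0.03 -0.1 0.03 0 0 0 -1" --pt "0.057 -0.22 0.1 0 0 0 -1" --pt "0.057 -0.34 0.16 0 0 0 -1" --pt "0.057 -0.436 0.25 0 0 0 -1" --pt "0.057 -0.436 0.33 0 0 0 -1" --pt "0.057 -0.436 0.33 0 0 0 -1" --pt "0.057 -0.436 0.33 0 0 0 -1" --pt "0.057 -0.436 0.33 0 0 0 -1"

```text
t: 5.8
ee_pos: [0.5091, -0.0954, 0.0653]
tcp_rot: [[-0.999, 0.051, 0.003], [0.051, 0.999, -0.0], [-0.003, -0.0, -1.0]]
force: [0.0, 0.3, -8.1]
grip_width: 0.553
grasp_force: 87.0
```

```bash
python3 - <<'E'
from m import *
for i in range(3):
    s=sense(); print(np.round(s["ee_pos"],4),np.round(s["joint_vel"],3)); c=get("side")
print(s["force"])
P=cloud(c);z=P[...,2];p=np.array(s["ee_pos"]); d=np.linalg.norm(P[...,:2]-p[:2],axis=-1)
E
```

```text
[ 0.5091 -0.0954  0.0653] [ 0.005 -0.002  0.006  0.004  0.001 -0.001  0.002]
[ 0.5089 -0.0957  0.0653] [ 0.004 -0.     0.005  0.006  0.    -0.003  0.   ]
[ 0.5085 -0.0959  0.0651] [ 0.006  0.004  0.006  0.007  0.001 -0.001 -0.001]
[ 0.68428036 -0.20978155 -8.0818594 ]
```

Request:
move_arm --pt "0.005 -0.001 0.04 0 0 0 -1" --pt "0.005 -0.001 0.08 0 0 0 -1" --pt "0.005 -0.001 0.1 0 0 0 -1" --pt "0.005 -0.001 0.105 0 0 0 -1" --pt "0.005 -0.001 0.108 0 0 0 -1" --pt "0.005 -0.001 0.111 0 0 0 -1" --pt "0.005 -0.001 0.111 0 0 0 -1"

```text
t: 6.82
ee_pos: [0.5055, -0.0967, 0.0202]
tcp_rot: [[-0.999, 0.053, 0.001], [0.053, 0.999, -0.0], [-0.001, -0.0, -1.0]]
force: [-3.6, 0.7, 0.6]
grip_width: 0.548
grasp_force: 88.3
```

Request:
move_arm --pt "0 0 0.002 0 0 0 -1" --pt "0 0 0.002 0 0 0 -0.5" --pt "0 0 0.002 0 0 0 0.3" --pt "0 0 0.0 0 0 0 1" --pt "0 0 0.0 0 0 0 1" --pt "0 0 0.0 0 0 0 1" --pt "0 0 0.0 0 0 0 1"

```text
t: 7.7
ee_pos: [0.5053, -0.0968, 0.0192]
tcp_rot: [[-0.999, 0.053, -0.0], [0.053, 0.999, 0.0], [0.0, 0.0, -1.0]]
force: [-0.7, -0.9, -1.0]
grip_width: 1.0
grasp_force: 0.0
```

Request:
move_arm --pt "0 0 -0.06 0 0 0 1" --pt "0 0 -0.14 0 0 0 1" --pt "0.1 0 -0.28 0 0 0 1" --pt "0.25 0 -0.38 0 0 0 1" --pt "0.25 0 -0.38 0 0 0 1" --pt "0.25 0 -0.38 0 0 0 1"

```text
t: 8.45
ee_pos: [0.4057, -0.0919, 0.1719]
tcp_rot: [[-0.999, 0.053, 0.002], [0.053, 0.999, -0.001], [-0.002, -0.001, -1.0]]
force: [0.7, -0.1, 0.7]
grip_width: 0.999
grasp_force: 0.0
```

```bash
python3 - <<'E'
from m import *
s=sense(); print(np.round(s["ee_pos"],4),np.round(s["tcp_rot"],3).tolist(),s["force"],s["grip_width"],np.round(s["q"],2))
c=get("wrist"); save(c,"pics/w4.png")
for n in ("wrist","side","scene"):
    if n!="wrist": c=get(n)
    P=cloud(c); z=P[...,2]; g=c["img"].mean(2)
    def ann(c0,r0,r1): d=np.linalg.norm(P[...,:2]-np.array(c0),axis=-1); return (d>r0)&(d<r1)
    Q=P[ann([.505,-.096],0,.08)&(z>.046)&(z<.058)]; print(n,"neck",rect(Q),circ(Q),np.median(Q[:,2]))
    Q=P[ann([.505,-.096],0,.08)&(z>.013)&(z<.024)]; print("disc",rect(Q),np.median(Q[:,2]))
    m=ann([.505,-.096],.063,.075)&(abs(z)<.012); Q=P[m&(g<np.median(g[m])-25)]; print("ring",rect(Q),circ(Q))
    Q=P[ann([.655,-.108],0,.125)&(z>.068)&(z<.08)]; print("beam",rect(Q),np.median(Q[:,2]))
    if n!="wrist":
        Q=P[ann([.505,-.33],0,.09)&(z>.054)&(z<.1)&(g<70)]; print("rocker",rect(Q))
E
```

```text
[ 0.4057 -0.0919  0.1719] [[-0.999, 0.053, 0.002], [0.053, 0.999, -0.001], [-0.002, -0.001, -1.0]] [ 0.65399504 -0.06404063  0.68693156] 0.9985351733039641 [ 0.45  0.14 -0.31  2.17  0.06  0.83  1.62]
wrist neck ([505.2, -97.9], [47.5, 47.6], 11.9, 761) (array([504.6, -97.8]), np.float64(21.2)) 0.05151697484355211
disc ([505.9, -98.1], [120.1, 118.0], 0.0, 5365) 0.018132178092013285
ring ([495.3, -98.9], [142.5, 114.6], 89.5, 885) (array([507.8, -97.5]), np.float64(67.7))
beam ([0.0, 0.0], [0.0, 0.0], 0.0, 0) nan
side neck ([503.4, -99.1], [46.4, 45.3], 63.7, 83) (array([504.8, -99.1]), np.float64(21.2)) 0.05000861816804414
disc ([504.4, -99.4], [119.8, 119.6], 60.5, 663) 0.01719262238018504
ring ([496.3, -118.0], [94.0, 133.0], 64.3, 87) (array([505.7, -98.8]), np.float64(64.6))
beam ([654.2, -108.6], [218.3, 65.7], 87.5, 942) 0.07279641533714687
rocker ([492.5, -340.5], [84.8, 37.1], 23.5, 325)
scene neck ([507.7, -93.9], [48.7, 45.7], 72.7, 59) (array([507.7, -92.7]), np.float64(21.3)) 0.051308878813121406
disc ([509.0, -90.5], [109.6, 118.3], 60.1, 307) 0.01884303052375036
ring ([517.0, -77.1], [88.5, 130.8], 55.8, 18) (array([504.2, -96.6]), np.float64(65.8))
beam ([657.5, -101.4], [221.4, 63.7], 85.9, 552) 0.07464560294611361
rocker ([495.0, -331.5], [84.0, 35.7], 24.9, 109)
  return _methods._mean(a, axis=axis, dtype=dtype,
  ret = ret.dtype.type(ret / rcount)
```

View pics/w4.png

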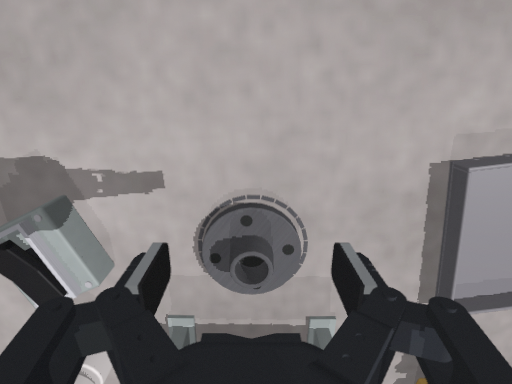

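The wrist view shows the flange standing flat inside the ring at (250,245), within about 2 mm of its centre, and released. Next I lower the half-open fingers behind the rim.

Request:
move_arm --pt "0 0 0.1 0 0 0 0" --pt "0 0 0.22 0 0 0 0" --pt "0 0 0.32 0 0 0 0" --pt "0 0 0.38 0 0 0 0" --pt "0 0 0.4 0 0 0 0" --pt "0 0 0.4 0 0 0 0" --pt "0 0 0.4 0 0 0 0"

```text
t: 9.48
ee_pos: [0.4063, -0.0915, 0.0119]
tcp_rot: [[-0.999, 0.053, 0.001], [0.053, 0.999, -0.0], [-0.001, -0.0, -1.0]]
force: [0.3, 0.6, -0.4]
grip_width: 0.496
grasp_force: 0.0
```

```bash
cat > st.py <<'E'
from m import *
s=sense(); p=np.array(s["ee_pos"]); h=np.array([.6555,-.1062]); u=np.array([.998,-.061]); v=np.array([.061,.998])
print("t",s["t"],"ee",np.round(p,4),"bay xy",np.round(1000*np.array([(p[:2]-h)@u,(p[:2]-h)@v]),1),"F",np.round(s["force"],1),"q",np.round(s["q"],2),"gw",round(s["grip_width"],3))
print("R",np.round(s["tcp_rot"],3).tolist())
E
python3 st.py
```

```text
t 9.475 ee [ 0.4063 -0.0915  0.0119] bay xy [-249.6   -0.6] F [ 0.3  0.6 -0.4] q [ 0.35  0.47 -0.22  2.26  0.24  0.44  1.45] gw 0.496
R [[-0.999, 0.053, 0.001], [0.053, 0.999, -0.0], [-0.001, -0.0, -1.0]]
```

Request:
move_arm --pt "-0.02 0 0.006 0 0 0 0" --pt "-0.035 0 0.009 0 0 0 0" --pt "-0.055 0 0.009 0 0 0 0" --pt "-0.08 0 0.009 0 0 0 0" --pt "-0.105 0 0.009 0 0 0 0" --pt "-0.13 0 0.009 0 0 0 0" --pt "-0.155 0 0.009 0 0 0 0" --pt "-0.18 0 0.009 0 0 0 0"

```text
t: 10.48
ee_pos: [0.4738, -0.0952, 0.0069]
tcp_rot: [[-0.999, 0.053, -0.008], [0.053, 0.999, 0.0], [0.008, -0.0, -1.0]]
force: [-7.1, 0.2, 5.7]
grip_width: 0.5
grasp_force: 4.6
```

```bash
python3 st.py; python3 - <<'E'
from m import *
c=get("side"); P=cloud(c); z=P[...,2]
m=(abs(P[...,0]-.55)<.12)&(abs(P[...,1]+.1)<.07)&(z>.012)&(z<.022)&(c["img"].mean(2)<90)
print("disc",rect(P[m]))
E
```

```text
t 10.475 ee [ 0.4738 -0.0952  0.0069] bay xy [-1.82e+02 -1.00e-01] F [-7.1  0.2  5.7] q [ 0.33  0.55 -0.22  2.1   0.24  0.52  1.45] gw 0.5
R [[-0.999, 0.053, -0.008], [0.053, 0.999, 0.0], [0.008, -0.0, -1.0]]
disc ([528.1, -99.8], [114.6, 138.5], 69.8, 472)
```

Request:
move_arm --pt "-0.01 0 -0.008 0 -0.05 0 0" --pt "-0.03 0 -0.01 0 -0.1 0 0" --pt "-0.05 0 -0.01 0 -0.15 0 0" --pt "-0.07 0 -0.01 0 -0.2 0 0" --pt "-0.09 0 -0.01 0 -0.2 0 0" --pt "-0.11 0 -0.01 0 -0.2 0 0" --pt "-0.13 0 -0.01 0 -0.2 0 0" --pt "-0.15 0 -0.01 0 -0.2 0 0"

```text
t: 11.52
ee_pos: [0.5366, -0.0984, 0.0112]
tcp_rot: [[-0.977, 0.053, 0.205], [0.052, 0.999, -0.011], [-0.206, 0.0, -0.979]]
force: [-5.0, 0.2, -0.1]
grip_width: 0.501
grasp_force: 2.3
```

```bash
python3 st.py; python3 - <<'E'
from m import *
c=get("side"); save(c,"pics/s5.png"); cv2.imwrite("pics/s5c.png",cv2.resize(cv2.imread("pics/s5.png")[140:330,200:400],None,fx=3,fy=3))
E
```

```text
t 11.525 ee [ 0.5366 -0.0984  0.0112] bay xy [-119.2    0.5] F [-5.   0.2 -0.1] q [ 0.3   0.54 -0.19  2.13  0.28  0.28  1.41] gw 0.501
R [[-0.977, 0.053, 0.205], [0.052, 0.999, -0.011], [-0.206, 0.0, -0.979]]
```

View pics/s5c.png

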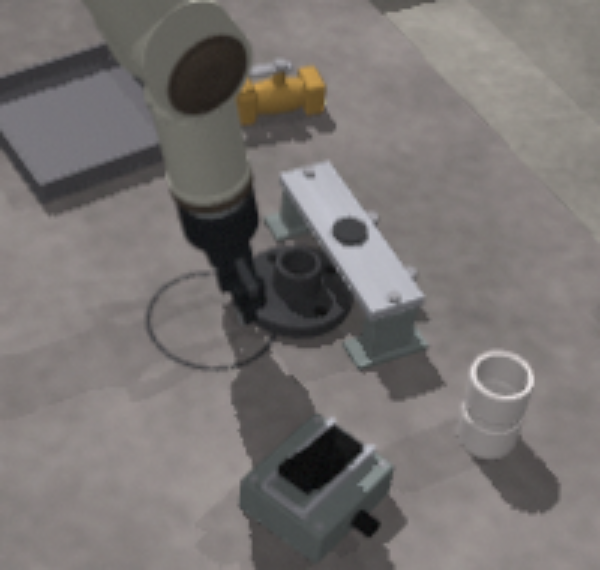

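The crop shows the flange at (300,290), cradled by the fingers and entering squarely under the beam.

Request:
move_arm --pt "-0.015 0 0.003 0 0 0 0" --pt "-0.03 0 0.006 0 0 0 0" --pt "-0.045 -0.001 0.009 0 0 0 0" --pt "-0.06 -0.001 0.0125 0 0 0 0" --pt "-0.075 -0.001 0.016 0 0 0 0" --pt "-0.09 -0.001 0.019 0 0 0 0" --pt "-0.1 -0.001 0.021 0 0 0 0" --pt "-0.11 -0.001 0.023 0 0 0 0"

```text
t: 12.58
ee_pos: [0.5815, -0.1012, 0.0115]
tcp_rot: [[-0.977, 0.053, 0.206], [0.052, 0.999, -0.011], [-0.206, 0.0, -0.978]]
force: [-5.8, -0.6, 1.8]
grip_width: 0.501
grasp_force: 2.7
```

```bash
python3 st.py
```

```text
t 12.575 ee [ 0.5815 -0.1012  0.0115] bay xy [-74.2   0.5] F [-5.8 -0.6  1.8] q [ 0.3   0.59 -0.2   2.02  0.27  0.34  1.42] gw 0.501
R [[-0.977, 0.053, 0.206], [0.052, 0.999, -0.011], [-0.206, 0.0, -0.978]]
```

Still sliding at about 6 N. I'll continue in small steps until the force rises.

Request:
move_arm --pt "-0.005 0 0.001 0 0 0 0" --pt "-0.01 0 0.002 0 0 0 0" --pt "-0.015 0 0.003 0 0 0 0" --pt "-0.018 0 0.004 0 0 0 0"

```text
t: 13.08
ee_pos: [0.5894, -0.1016, 0.0117]
tcp_rot: [[-0.977, 0.053, 0.207], [0.052, 0.999, -0.011], [-0.208, 0.0, -0.978]]
force: [-6.0, 0.4, -0.0]
grip_width: 0.495
grasp_force: 2.2
```

```bash
python3 st.py
```

```text
t 13.075 ee [ 0.5894 -0.1016  0.0117] bay xy [-66.2   0.6] F [-6.   0.4 -0. ] q [ 0.3   0.6  -0.2   2.01  0.27  0.35  1.42] gw 0.495
R [[-0.977, 0.053, 0.207], [0.052, 0.999, -0.011], [-0.208, 0.0, -0.978]]
```

Request:
move_arm --pt "-0.005 0 0.001 0 0 0 0" --pt "-0.01 0 0.002 0 0 0 0" --pt "-0.013 0 0.003 0 0 0 0" --pt "-0.013 0 0.003 0 0 0 0"

```text
t: 13.58
ee_pos: [0.5923, -0.1017, 0.0111]
tcp_rot: [[-0.978, 0.053, 0.203], [0.052, 0.999, -0.011], [-0.203, -0.0, -0.979]]
force: [-12.1, 1.6, 7.8]
grip_width: 0.498
grasp_force: 6.5
```

```bash
python3 st.py
```

```text
t 13.575 ee [ 0.5923 -0.1017  0.0111] bay xy [-63.3   0.6] F [-12.1   1.6   7.8] q [ 0.3   0.6  -0.2   2.    0.27  0.36  1.42] gw 0.498
R [[-0.978, 0.053, 0.203], [0.052, 0.999, -0.011], [-0.203, -0.0, -0.979]]
```

Request:
move_arm --pt "-0.004 0 0.0 0 0 0 0" --pt "-0.008 0 0.0 0 0 0 0" --pt "-0.012 0 0.0 0 0 0 0" --pt "-0.012 0 0.0 0 0 0 0"

```text
t: 14.08
ee_pos: [0.5928, -0.1017, 0.0109]
tcp_rot: [[-0.979, 0.053, 0.196], [0.052, 0.999, -0.011], [-0.196, -0.001, -0.981]]
force: [-20.6, 1.8, 13.3]
grip_width: 0.499
grasp_force: 11.9
```

```bash
python3 st.py; python3 - <<'E'
from m import *
c=get("side"); save(c,"pics/s6.png"); cv2.imwrite("pics/s6c.png",cv2.resize(cv2.imread("pics/s6.png")[170:290,250:400],None,fx=5,fy=5,interpolation=cv2.INTER_CUBIC))
E
```

```text
t 14.075 ee [ 0.5928 -0.1017  0.0109] bay xy [-62.9   0.6] F [-20.6   1.8  13.3] q [ 0.3   0.61 -0.2   1.99  0.27  0.37  1.42] gw 0.499
R [[-0.979, 0.053, 0.196], [0.052, 0.999, -0.011], [-0.196, -0.001, -0.981]]
```

View pics/s6c.png

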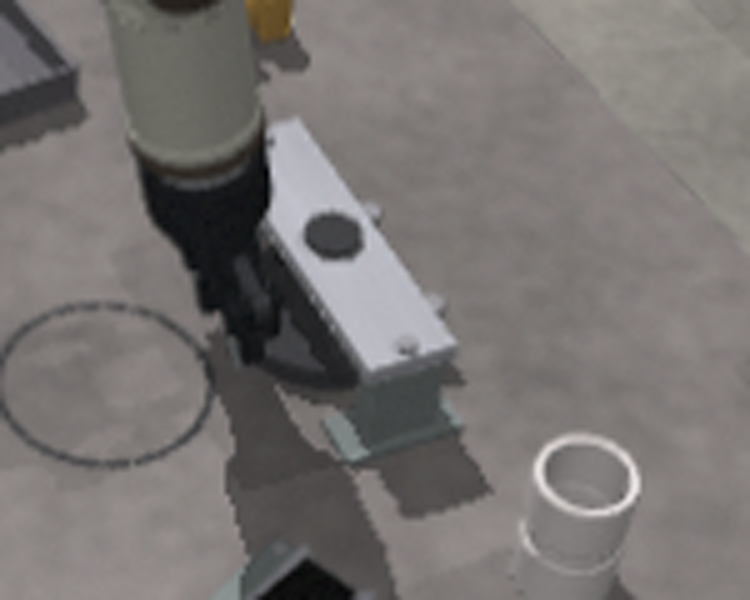

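The arm stalled at 20 N, so the flange is against the stops, and the crop shows the disc under the beam. I'll back off and check the seating from above.

Request:
move_arm --pt "0.02 0 0 0 0 0 0" --pt "0.08 0 0 0 0.04 0 0" --pt "0.18 0 -0.05 0 0.1 0 0" --pt "0.24 0 -0.2 0 0.2 0 -1" --pt "0.24 0 -0.36 0 0.2 0 -1" --pt "0.24 0 -0.5 0 0.2 0 -1" --pt "0.24 0 -0.5 0 0.2 0 -1" --pt "0.24 0 -0.5 0 0.2 0 -1"

```text
t: 15.12
ee_pos: [0.4647, -0.0952, 0.1888]
tcp_rot: [[-0.999, 0.053, 0.002], [0.053, 0.999, -0.001], [-0.002, -0.0, -1.0]]
force: [-0.9, 0.2, -0.3]
grip_width: 0.003
grasp_force: 0.0
```

```bash
python3 st.py; cat > fl.py <<'E'
from m import *
import sys
from scipy.optimize import least_squares
h=np.array([.6555,-.1062]); u=np.array([.998,-.061]); v=np.array([.061,.998])
for n in ("wrist","side","scene"):
    c=get(n); P=cloud(c); z=P[...,2]; g=c["img"].mean(2); save(c,f"pics/{n}_{sys.argv[1]}.png")
    d=P[...,:2]-h; X=d@u; Y=d@v
    sat=c["img"].max(2).astype(int)-c["img"].min(2)
    m=(abs(X)<.075)&(abs(Y)<.075)&(z>.011)&(z<.023)
    Q=np.c_[X[m],Y[m]]*1000
    if len(Q)<20: print(n,len(Q)); continue
    # rim points: extreme radius by angle bins around the centroid guess
    ctr=np.zeros(2)
    for it in range(5):
        r=np.linalg.norm(Q-ctr,axis=1); a=np.degrees(np.arctan2(*(Q-ctr).T[::-1]))//6
        E=np.array([Q[a==k][np.argmax(r[a==k])] for k in np.unique(a) if (r[a==k]>52).any() and abs(Q[a==k][np.argmax(r[a==k])][0])>32])
        ctr=least_squares(lambda p:np.linalg.norm(E-p,axis=1)-59.5,ctr,loss="soft_l1").x
    B=P[(abs(X)<.05)&(abs(Y)<.13)&(z>.068)&(z<.08)]
    print(n,len(Q),len(E),"flange bay-xy",ctr.round(1),"xmin,max",Q[:,0].min().round(1),Q[:,0].max().round(1))
    b=np.c_[(B[:,:2]-h)@u,(B[:,:2]-h)@v]*1000
    if len(b): print("  beam",rect(b/1000))
    pm=(z>.030)&(z<.045)&(X>.035)&(X<.075)&(abs(abs(Y)-.044)<.015)
    for sg in(1,-1):
        q=np.c_[X,Y][(pm&(Y*sg>0)).ravel()] if False else np.stack([X,Y],-1)[pm&(Y*sg>0)]
        print("  post",len(q),(q.mean(0)*1000).round(1) if len(q) else "")
E
python3 fl.py a
```

```text
t 15.125 ee [ 0.4647 -0.0952  0.1888] bay xy [-191.1   -0.7] F [-0.9  0.2 -0.3] q [ 0.44  0.23 -0.34  2.03  0.09  0.9   1.57] gw 0.003
R [[-0.999, 0.053, 0.002], [0.053, 0.999, -0.001], [-0.002, -0.0, -1.0]]
wrist 0
side 342 19 flange bay-xy [-1. -3.] xmin,max -61.4 -6.0
  beam ([-0.5, -2.4], [219.4, 63.6], 89.8, 946)
  post 12 [54.1 43. ]
  post 11 [ 53.9 -46.4]
scene 209 17 flange bay-xy [2.1 2.7] xmin,max 4.7 62.0
  beam ([2.6, 4.7], [224.6, 62.0], 89.3, 560)
  post 19 [53.9 50. ]
  post 13 [ 54.3 -38.3]
```

Request:
move_arm --pt "-0.05 0 0.1 0 -0.1 0 -1" --pt "-0.1 0 0.2 0 -0.2 0 -1" --pt "-0.15 0 0.3 0 -0.2 0 -1" --pt "-0.2 0 0.38 0 -0.2 0 -1" --pt "-0.24 0 0.44 0 -0.2 0 -1" --pt "-0.26 0 0.445 0 -0.2 0 -1" --pt "-0.27 0 0.445 0 -0.2 0 -1" --pt "-0.28 0 0.445 0 -0.2 0 -1"

```text
t: 16.27
ee_pos: [0.5764, -0.101, 0.0112]
tcp_rot: [[-0.977, 0.053, 0.208], [0.052, 0.999, -0.011], [-0.209, -0.0, -0.978]]
force: [1.2, 0.5, -0.2]
grip_width: 0.002
grasp_force: 0.0
```

```bash
python3 st.py
```

```text
t 16.275 ee [ 0.5764 -0.101   0.0112] bay xy [-79.3   0.4] F [ 1.2  0.5 -0.2] q [ 0.3   0.59 -0.2   2.04  0.28  0.33  1.41] gw 0.002
R [[-0.977, 0.053, 0.208], [0.052, 0.999, -0.011], [-0.209, -0.0, -0.978]]
```

Request:
move_arm --pt "-0.01 0 0.002 0 0 0 -1" --pt "-0.02 0 0.004 0 0 0 -1" --pt "-0.026 0 0.0055 0 0 0 -1" --pt "-0.032 0 0.006 0 0 0 -1" --pt "-0.036 0 0.007 0 0 0 -1" --pt "-0.036 0 0.007 0 0 0 -1"

```text
t: 17.02
ee_pos: [0.5864, -0.1017, 0.0092]
tcp_rot: [[-0.978, 0.053, 0.2], [0.052, 0.999, -0.011], [-0.2, -0.0, -0.98]]
force: [-9.6, 0.5, 5.2]
grip_width: -0.001
grasp_force: 4.6
```

```bash
python3 st.py
```

```text
t 17.025 ee [ 0.5864 -0.1017  0.0092] bay xy [-69.2   0.3] F [-9.6  0.5  5.2] q [ 0.3   0.6  -0.2   2.01  0.28  0.35  1.41] gw -0.001
R [[-0.978, 0.053, 0.2], [0.052, 0.999, -0.011], [-0.2, -0.0, -0.98]]
```

Request:
move_arm --pt "-0.006 0 0.0 0 0 0 -1" --pt "-0.012 0 0.0 0 0 0 -1" --pt "-0.018 0 0.0 0 0 0 -1" --pt "-0.018 0 0.0 0 0 0 -1"

```text
t: 17.52
ee_pos: [0.5869, -0.1017, 0.0086]
tcp_rot: [[-0.981, 0.053, 0.188], [0.052, 0.999, -0.011], [-0.189, -0.001, -0.982]]
force: [-23.3, 2.4, 15.9]
grip_width: -0.002
grasp_force: 11.5
```

```bash
python3 st.py
```

```text
t 17.525 ee [ 0.5869 -0.1017  0.0086] bay xy [-68.8   0.3] F [-23.3   2.4  15.9] q [ 0.3   0.61 -0.2   2.    0.28  0.37  1.41] gw -0.002
R [[-0.981, 0.053, 0.188], [0.052, 0.999, -0.011], [-0.189, -0.001, -0.982]]
```

Request:
move_arm --pt "0.049 0 -0.01 0 0 0 -1" --pt "0.06 0 -0.06 0 0.05 0 -1" --pt "0.051 0 -0.264 0 0.19 0 -1" --pt "0.0 0 -0.4 0 0.19 0 -1" --pt "-0.15 0 -0.5 0 0.19 0 -1" --pt "-0.3 0 -0.573 0 0.19 0 -1" --pt "-0.466 0 -0.573 0 0.19 0 -1" --pt "-0.466 0 -0.573 0 0.19 0 -1"

```text
t: 18.52
ee_pos: [0.7351, -0.1092, 0.277]
tcp_rot: [[-0.998, 0.053, 0.014], [0.053, 0.999, -0.001], [-0.014, 0.0, -1.0]]
force: [0.7, 0.2, -0.7]
grip_width: 0.004
grasp_force: 0.0
```

```bash
python3 st.py; python3 fl.py b
```

```text
t 18.525 ee [ 0.7351 -0.1092  0.277 ] bay xy [79.6  1.8] F [ 0.7  0.2 -0.7] q [ 0.29  0.62 -0.31  1.24  0.18  1.3   1.51] gw 0.004
R [[-0.998, 0.053, 0.014], [0.053, 0.999, -0.001], [-0.014, 0.0, -1.0]]
wrist 1922 38 flange bay-xy [0.4 0.4] xmin,max -58.6 58.2
  beam ([0.6, 1.2], [215.9, 61.0], 89.8, 9890)
  post 107 [51.9 43.9]
  post 110 [ 51.7 -42.6]
side 339 20 flange bay-xy [-0.6 -2.9] xmin,max -61.0 -6.7
  beam ([-0.6, -1.9], [63.4, 218.9], 0.2, 944)
  post 12 [54.4 43.6]
  post 11 [ 54.5 -45.6]
scene 205 20 flange bay-xy [2.2 7. ] xmin,max 4.3 62.8
  beam ([1.9, 4.5], [221.1, 62.6], 89.7, 555)
  post 16 [54.7 50.7]
  post 15 [ 54.9 -37.9]
```

View pics/wrist_b.png

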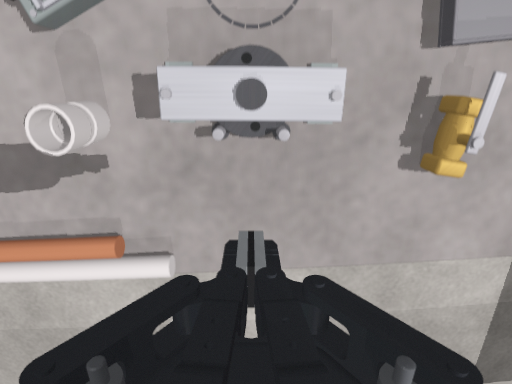

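The wrist view shows the flange under the beam with its rim touching both posts at (219,132) and (283,132). Measured against the beam and posts it is home to within 1 mm. Next is the rocker.

Request:
move_arm --pt "0.12 -0.12 0 0 0 0 -1" --pt "0.24 -0.24 0.05 0 0 0 -1" --pt "0.36 -0.36 0.1 0 0 0 -1" --pt "0.45 -0.48 0.15 0 0 0 -1" --pt "0.5 -0.58 0.175 0 0 0 -1" --pt "0.5 -0.58 0.175 0 0 0 -1" --pt "0.5 -0.58 0.175 0 0 0 -1"

```text
t: 19.55
ee_pos: [0.5196, -0.3303, 0.2025]
tcp_rot: [[-0.998, 0.055, 0.009], [0.055, 0.999, 0.0], [-0.009, 0.001, -1.0]]
force: [0.6, 0.7, -0.2]
grip_width: -0.0
grasp_force: 0.0
```

```bash
python3 st.py; cat > rk.py <<'E'
from m import *
import sys
c=get("wrist"); P=cloud(c); z=P[...,2]; g=c["img"].mean(2); save(c,f"pics/rk_{sys.argv[1]}.png")
d=np.linalg.norm(P[...,:2]-[.493,-.338],axis=-1)
m=(d<.055)&(z>.05)&(z<.095)&(g<70); n,l,st,_=cv2.connectedComponentsWithStats(m.astype(np.uint8)); k=1+np.argmax(st[1:,4]); Q=P[l==k]; r=rect(Q); print("paddle",r)
A=np.c_[Q[:,:2]-Q[:,:2].mean(0),np.ones(len(Q))]; x=np.linalg.lstsq(A,Q[:,2],rcond=None)[0]; print("slope",x[:2],"tilt",np.hypot(*x[:2]))
up=x[:2]/np.hypot(*x[:2]); w=np.array(r[0])/1000; run=w+.03*up; print("up dir",up,"centre",w,"run pt",run,"z",x@np.r_[run-Q[:,:2].mean(0),1],"zc",x@np.r_[w-Q[:,:2].mean(0),1])
Q=P[(d<.09)&(z>.04)&(z<.05)]; print("boxtop",rect(Q))
E
python3 rk.py a
```

```text
t 19.55 ee [ 0.5196 -0.3303  0.2025] bay xy [-122.  -231.9] F [ 0.6  0.7 -0.2] q [ 0.73  0.44 -0.26  1.68  0.12  1.03  1.94] gw -0.0
R [[-0.998, 0.055, 0.009], [0.055, 0.999, 0.0], [-0.009, 0.001, -1.0]]
paddle ([492.9, -339.3], [82.0, 38.7], 21.8, 2921)
slope [-0.20174562 -0.08782636] tilt 0.2200335539038927
up dir [-0.9168857  -0.39914986] centre [ 0.4929 -0.3393] run pt [ 0.46539343 -0.3512745 ] z 0.07570749348611157 zc 0.06910648686899479
boxtop ([492.1, -338.5], [109.4, 95.3], 22.1, 4592)
```

View pics/rk_a.png

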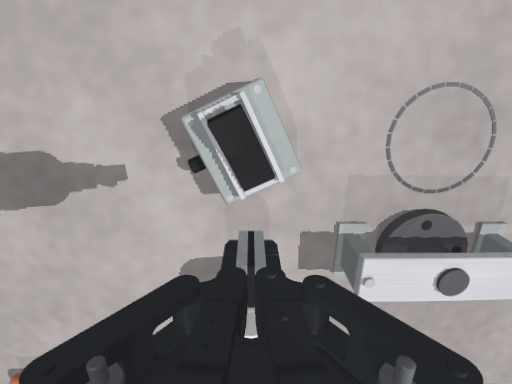

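The wrist view shows the rocker paddle at (240,147), its raised end toward (228,118), the same end the depth fit gives. The run point is (0.4655, -0.351, 0.076).

Request:
move_arm --pt "0.05 -0.02 0.05 0 0 -0.1 -1" --pt "0.1 -0.045 0.1 0 0 -0.25 -1" --pt "0.137 -0.06 0.2 0 0 -0.25 -1" --pt "0.137 -0.06 0.25 0 0 -0.25 -1" --pt "0.137 -0.06 0.25 0 0 -0.25 -1" --pt "0.137 -0.06 0.25 0 0 -0.25 -1"

```text
t: 20.35
ee_pos: [0.4679, -0.3505, 0.1035]
tcp_rot: [[-0.978, -0.21, 0.012], [-0.21, 0.978, -0.001], [-0.012, -0.004, -1.0]]
force: [-0.8, -0.4, 0.3]
grip_width: -0.001
grasp_force: 0.0
```

```bash
python3 st.py
```

```text
t 20.35 ee [ 0.4679 -0.3505  0.1035] bay xy [-172.3 -255.2] F [-0.8 -0.4  0.3] q [ 0.82  0.52 -0.29  1.83  0.19  0.81  2.23] gw -0.001
R [[-0.978, -0.21, 0.012], [-0.21, 0.978, -0.001], [-0.012, -0.004, -1.0]]
```

Request:
move_arm --pt "0.012 0.002 0.03 0 0 0 -1" --pt "0.012 0.002 0.055 0 0 0 -1" --pt "0.012 0.002 0.07 0 0 0 -1" --pt "0.012 0.002 0.08 0 0 0 -1" --pt "0.012 0.002 0.09 0 0 0 -1" --pt "0.012 0.002 0.1 0 0 0 -1" --pt "0.012 0.002 0.1 0 0 0 -1"

```text
t: 21.22
ee_pos: [0.4612, -0.3521, 0.0627]
tcp_rot: [[-0.978, -0.207, 0.01], [-0.207, 0.978, -0.001], [-0.009, -0.003, -1.0]]
force: [-4.4, -0.4, 6.2]
grip_width: -0.002
grasp_force: 3.6
```

```bash
python3 st.py
```

```text
t 21.225 ee [ 0.4612 -0.3521  0.0627] bay xy [-178.9 -257.3] F [-4.4 -0.4  6.2] q [ 0.82  0.57 -0.27  1.86  0.21  0.73  2.21] gw -0.002
R [[-0.978, -0.207, 0.01], [-0.207, 0.978, -0.001], [-0.009, -0.003, -1.0]]
```

Press further until it stops hard.

Request:
move_arm --pt "0 0 0.006 0 0 0 -1" --pt "0 0 0.012 0 0 0 -1" --pt "0 0 0.018 0 0 0 -1" --pt "0 0 0.018 0 0 0 -1"

```text
t: 21.72
ee_pos: [0.4615, -0.3525, 0.061]
tcp_rot: [[-0.978, -0.207, 0.009], [-0.207, 0.978, -0.003], [-0.009, -0.005, -1.0]]
force: [-18.3, 8.2, 52.2]
grip_width: 0.004
grasp_force: 26.9
```

```bash
python3 st.py
```

```text
t 21.725 ee [ 0.4615 -0.3525  0.061 ] bay xy [-178.6 -257.6] F [-18.3   8.2  52.2] q [ 0.81  0.57 -0.27  1.86  0.21  0.72  2.21] gw 0.004
R [[-0.978, -0.207, 0.009], [-0.207, 0.978, -0.003], [-0.009, -0.005, -1.0]]
```

Hard stop reached. I'll retreat and verify.

Request:
move_arm --pt "0 0 -0.04 0 0 0 -1" --pt "0 0 -0.15 0 0 0 -1" --pt "-0.1 0 -0.28 0 0 0.15 -1" --pt "-0.16 0.05 -0.38 0 0 0.25 -1" --pt "-0.16 0.05 -0.38 0 0 0.25 -1" --pt "-0.16 0.05 -0.38 0 0 0.25 -1"

```text
t: 22.48
ee_pos: [0.5183, -0.3184, 0.207]
tcp_rot: [[-0.999, 0.051, 0.01], [0.051, 0.999, -0.0], [-0.01, 0.0, -1.0]]
force: [-0.3, -0.3, 0.1]
grip_width: -0.004
grasp_force: 0.0
```

```bash
python3 st.py; python3 rk.py b; python3 fl.py c 2>&1 | head -12
```

```text
t 22.475 ee [ 0.5183 -0.3184  0.207 ] bay xy [-124.  -220.1] F [-0.3 -0.3  0.1] q [ 0.71  0.42 -0.26  1.7   0.12  1.03  1.93] gw -0.004
R [[-0.999, 0.051, 0.01], [0.051, 0.999, -0.0], [-0.01, 0.0, -1.0]]
paddle ([490.8, -340.1], [79.7, 38.7], 22.0, 2948)
slope [0.2416877  0.07880502] tilt 0.2542108850425933
up dir [0.95073701 0.3099986 ] centre [ 0.4908 -0.3401] run pt [ 0.51932211 -0.33080004] z 0.07655756402021069 zc 0.0689312374689329
boxtop ([492.3, -338.3], [109.6, 95.2], 22.1, 4369)
wrist 2460 19 flange bay-xy [-0.  -0.8] xmin,max -60.2 1.0
  beam ([0.8, -3.9], [62.4, 208.5], 0.0, 7147)
  post 3 [60.  44.3]
  post 0 
side 261 19 flange bay-xy [ 0.1 -1.3] xmin,max -62.0 -4.9
  beam ([-2.4, -1.1], [54.5, 218.0], 4.8, 212)
  post 0 
  post 10 [ 53.6 -46.1]
scene 203 18 flange bay-xy [2.6 7.2] xmin,max 3.3 61.6
  beam ([1.8, 7.7], [63.1, 223.6], 0.0, 559)
  post 16 [54.  51.1]
  post 16 [ 55.2 -38.1]
```

View pics/scene_c.png

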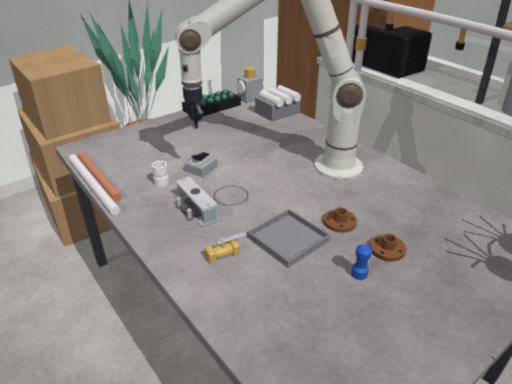

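The rocker is now tilted fully the other way (0.254 by the depth fit) and the flange is still home. In the scene view the valve (222,251), coupling (160,173) and nozzle (361,262) stand where they were.

```bash
python3 -c "
from h import *
print(manip.finish_job())"
```

```text
the job is handed in; nothing more can be done
None
```

The job is done and handed in: the flange was set down on the ring mark and released, then pushed home against both posts (within about 1 mm by camera), the rocker pressed fully on, and the valve, coupling and nozzle left where they stood.

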